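Lock the loaded centrifuge rotor

TASK

One of the two open bench centrifuges has its rotor loaded with red-capped tubes. Push that rotor's spring hub, the round metal knob in its middle, straight down to its stop and keep it down for two seconds so that the rotor catches on the drive, then let it spring back up. Leave the hub of the centrifuge without tubes alone.

Things in the scene. Friction and masses are not known exactly. Their poses are not given: they have to be found in the camera images.
- loaded_hub_top (a point): Centre of the flat top of the spring hub on the rotor with red-capped tubes: an upright aluminium knob, 40 mm across, 20 mm thick. Moves with the knob, z up; 190 mm above the table when up. Around it the tube caps are 161 mm high (42 mm or more from its axis) and the black seal of the 200 mm bowl 172 mm. Only the green lid folded back on the far side is higher: 235 mm, 135 mm or more away.
- loaded_hub (a joint): Travel of that hub, in m: 0 up, 0.014 pressed down to its stop. A spring pushes it up with 3.6 N at the top and 12 N at the stop; it returns by itself. The rotor may turn a little if pushed sideways.
- empty_hub_top (a point): The same point on the identical hub of the other centrifuge, whose yellow blocks hold no tubes. Same sizes; each white housing is 260 mm deep and 240 mm wide, centred on its hub.
- empty_hub (a joint): Travel of the hub of the centrifuge without tubes, in m: 0 up, 0.014 pressed down.

How it is judged:
By the outcome, as a careful person would: the job done as asked, in the order asked, and still so for the second after the job is handed in, with the robot touching nothing.
It also fails if it takes over 29 s, if anything falls off the work surface, if the arm or the gripper's body presses on something with over 40 N, if the wrist force passes 120 N, or if a joint passes its speed limit or range.

ROBOT

A 6-joint arm with a two-finger parallel gripper is mounted at the origin on the work surface. World frame = base frame: x ahead of the robot, y to its left, z up, the work surface at z = 0. Lengths are in m, angles in rad, forces in N, time in s.
With the tool pointing down it reaches from about 0.35 to 0.975 m from the base axis. Payload 4.9 kg.
Tool frame: the origin (TCP) lies at the centre of the arm's flange, where the gripper is bolted on; the fingertips stand 173 mm ahead of it and the grasp point (between the pads) lies 155 mm ahead of it (r.finger_overhang is the distance from the TCP to the fingertips, in m); z points along the fingers, y is the line along which they close (so a half turn about z gives the same grasp; the last joint's range is limited). The gripper opens to 85 mm and grips with 20 to 120 N. Pads are 22 mm wide; open, the fingers measure 114 mm over their backs; the gripper's body (76 mm by 85 mm) begins 54 mm behind the grasp point. The pads swing forward as they close: fully open they stand 13 mm farther back than shut.
Start: joints at [1.028, 0.053, 1.613, -0, 1.476, -0.119], TCP at [0.257, 0.57, 0.405] pointing down, gripper open.
Joint ranges: [-3.01, 3.01], [-1.01, 2.22], [0.06, 2.58], [-1.02, 4.17], [0.09, 2.62], [-3.14, 3.14]. Speed limits (rad/s): [2.57, 2.57, 3.14, 3.14, 3.14, 3.14].

INTERFACE

Orientations are given as a unit quaternion [x, y, z, w].
In Python, from rig import monitor, vision, r, spotter gives the robot as it stands.
- The arm moves only by the shell command python3 -m pendant 'ROWS' [FORCE]. ROWS is JSON, one flat list of numbers, 7 for each row, row after row: the shift along the tool's x, y, z in mm, then the turn, a rotation vector about the tool's x, y, z in rad, then the opening in per cent of the stroke, from 0 (shut) to 100 (fully open). In form: [x, y, z, rx, ry, rz, jaw, x, y, z, rx, ry, rz, jaw, ...]. A call has 1 to 12 rows; each row is the pose to reach, as a shift and turn from the pose commanded when the call began, along the tool's axes at that moment; what a row does not reach only later rows make up. A row lasts 1/12 s, in which the tool goes at most 41.7 mm and 7.16 degrees, less where a joint would pass 70% of its speed; a pose out of reach is approached as far as the arm can. A call with a gripper value outside its range is refused whole. The fingers move at their own pace and stop on an object; FORCE is the grip in N (left out, the last holds). Time passes only in rows, so rows that repeat a pose let the fingers close. It gives the time, the measured TCP pose, the force, the opening and the grip force at its end, in the units of the state.
- monitor.state(): the state, without advancing time (a new reading comes with each control period).
- vision.read_camera(name): name is "side" or "top"; returns the picture (384x512x3 uint8, blue, green, red); there is no depth.
- vision.camera_params(name): a dict with "fx", "fy", "cx", "cy" (pixels), "extrinsics" (4x4, takes a point from world to camera coordinates). Camera axes: x right, y down, z forward; pixel columns grow to the right and rows downward; lengths in m; the calibration is good to about 2 mm. A picture is of the moment at which its call begins. camera_params takes no time and is no camera call.
- r.job_done(): hands the job in; it is judged then, once.
Trained networks look in the newest picture that a camera, given by its name, has taken for a name from the list of things; names that differ only in an ending like _2 or _b are one class to them, and where a whole thing is asked for, a point or a joint stands for the part that bears it (a point fixed in the world has none). Each returns a list of dicts, best first, with "p" (0 to 1); they miss things now and then, are a little off and sometimes report something else, mostly with a low value. They report only what shows in the picture. A call takes as long as a camera call.
- spotter.silhouettes(camera, target): "mask" (384x512 bool, what is visible of it) and "rect" ([centre column, centre row, width, height] in pixels, round what is visible of it).
- spotter.landmark_of(camera, target): "xy" ([column, row] in pixels: a listed point, or the origin of a listed thing).
The state is a dict: "time": time; "joint_positions": joint angles; "joint_velocities": joint speeds; "joint_torque": joint torques, N m; "eef_pos": TCP position; "tool_rot": TCP orientation; "contact_force": force on the tool from outside, world axes, zero at the start; "moment": the same for the moment, N m; "opening": opening from 0.0 (shut) to 1.0 (fully open); "gripper_force": force on a finger pad.
Only numpy, scipy, OpenCV 4.12 (cv2) and the standard library are available. Lean on these libraries where they do the work, as an engineer would, in place of code of your own. Each camera call takes 0.05 s, during which the arm holds its last target. There are 200 camera calls.

## Working session

There is one attempt and no reset: what is moved stays moved. The work goes in short steps, Python scripts to look and compute and a shell command to move; the robot and the scene stay as the last step left them, time stands still between calls to the robot, and variables do not carry over. Pictures are saved under pics/ and viewed, at most 10 in all, crops included, and the job is handed in when it is done.

```bash
mkdir -p pics
cat > h.py <<'E'
import numpy as np,cv2
from rig import monitor,vision,r,spotter
def ray(cam,uv):
    p=vision.camera_params(cam);E=np.array(p["extrinsics"]);R,t=E[:3,:3],E[:3,3]
    d=R.T@np.array([(uv[0]-p["cx"])/p["fx"],(uv[1]-p["cy"])/p["fy"],1]);return -R.T@t,d
def atz(cam,uv,z):
    c,d=ray(cam,uv);return c+d*(z-c[2])/d[2]
E
python3 - <<'E'
from h import *
ims=[]
for c in("top","side"):
    im=vision.read_camera(c).copy()
    for n in("loaded_hub_top","empty_hub_top"):
        for d in spotter.landmark_of(c,n)[:3]:
            print(c,n,round(d["p"],2),np.round(d["xy"],1),np.round(atz(c,d["xy"],.19),4))
    ims.append(im)
cv2.imwrite("pics/a.png",cv2.resize(np.hstack(ims),(800,300)))
s=monitor.state();print(s["time"],s["eef_pos"],s["tool_rot"],s["contact_force"],r.finger_overhang)
E
```

```text
top loaded_hub_top 0.56 [341.8 207. ] [ 0.5316 -0.2099  0.19  ]
top empty_hub_top 0.63 [172.9 211.2] [0.5177 0.204  0.19  ]
side loaded_hub_top 0.6 [304.6 153.2] [ 0.5444 -0.2107  0.19  ]
side empty_hub_top 0.64 [190.5 280.6] [0.5256 0.2113 0.19  ]
0.3 [0.25697142 0.56961715 0.4042599 ] [ 2.10336500e-01  9.77628981e-01 -3.40248447e-04 -1.24846857e-04] [-0.82969981  0.10729972 -0.25056147] 0.1734
```

View pics/a.png

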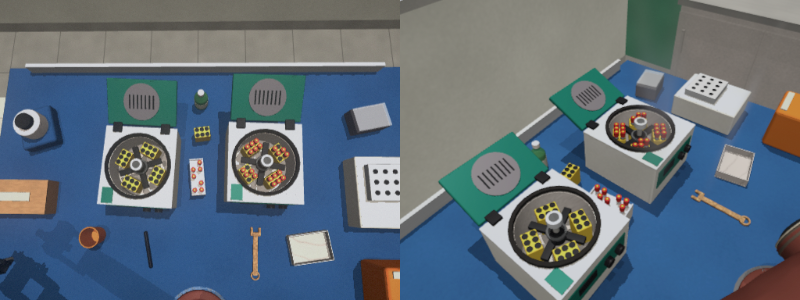

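The left half (top view) shows the loaded rotor with red caps on the right, hub near (266,161) in the picture, and the empty one at (136,165). The side view agrees. The two views differ by 13 mm in x, so I'll refine on crops.

Run:
```python
from h import *
ims=[]
for c in("top","side"):
    im=vision.read_camera(c)
    p=vision.camera_params(c);E=np.array(p["extrinsics"])
    xy=spotter.landmark_of(c,"loaded_hub_top")[0]["xy"]
    for d in spotter.silhouettes(c,"loaded_hub_top")[:2]: print(c,d["p"],d["rect"],d["mask"].sum())
    print(c,xy,"cam",np.round(ray(c,xy)[0],3))
    cr0=np.round(np.array(xy)).astype(int)-25
    cr=cv2.resize(im[cr0[1]:cr0[1]+50,cr0[0]:cr0[0]+50],(400,400),interpolation=cv2.INTER_CUBIC)
    print(c,"crop origin",cr0)
    ims.append(cr)
cv2.imwrite("pics/b.png",np.hstack(ims))
```

```text
top 0.62 [344.9, 205.4, 17.9, 11.4] 214
top [343.2, 206.2] cam [ 0.397 -0.017  1.071]
top crop origin [318 181]
side 0.47 [309.1, 161.2, 20.9, 20.0] 248
side [308.2, 154.7] cam [0.195 0.462 0.805]
side crop origin [283 130]
```

View pics/b.png

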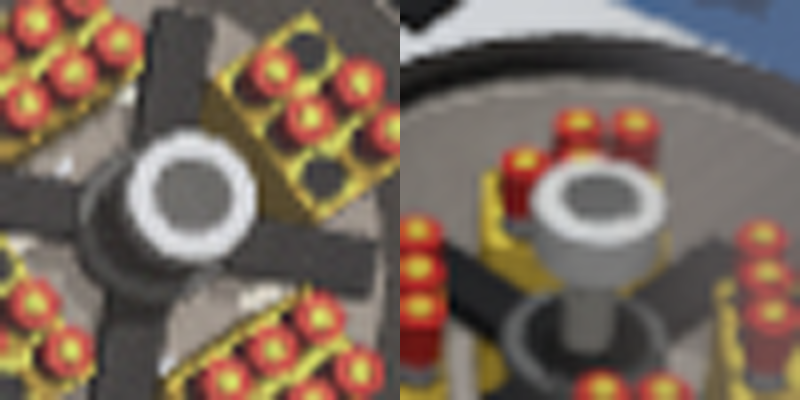

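The crops show the knob's top ring centred at (192,197) in the top view, which is pixel (341.6,205.2), and at (199,203) in the side view, which is pixel (307.4,154.9).

Run:
```python
from h import *
from scipy.spatial.transform import Rotation as Ro
px={"top":(341.6,205.2),"side":(307.4,154.9)}
A=np.zeros((3,3));b=np.zeros(3)
for c,u in px.items():
    o,d=ray(c,u);d/=np.linalg.norm(d);P=np.eye(3)-np.outer(d,d);A+=P;b+=P@o
    print(c,np.round(atz(c,u,.19),4))
X=np.linalg.solve(A,b);print("tri",X)
p=np.array([*(np.mean([atz(c,u,.19)[:2] for c,u in px.items()],0)),.19])
s=monitor.state();R=Ro.from_quat(s["tool_rot"])
print(p,s["time"],"tool shift mm to TCP 0.19+.2134:",1e3*R.inv().apply(p+[0,0,.2134]-s["eef_pos"]),R.as_matrix().round(4).tolist())
```

```text
top [ 0.536  -0.2095  0.19  ]
side [ 0.5357 -0.2091  0.19  ]
tri [ 0.53606726 -0.20967775  0.1894268 ]
[ 0.53586245 -0.2093008   0.19      ] 0.6 tool shift mm to TCP 0.19+.2134: [-574.53927944 -595.40453023    1.30443307] [[-0.9115, 0.4112, -0.0], [0.4112, 0.9115, 0.0], [0.0, 0.0, -1.0]]
```

```bash
python3 -m pendant '[0,0,-50,0,0,0,0, -20,-21,-60,0,0,0,0, -574.5,-595.4,-60,0,0,0,0, -574.5,-595.4,-60,0,0,0,0, -574.5,-595.4,-60,0,0,0,0, -574.5,-595.4,-60,0,0,0,0, -574.5,-595.4,-60,0,0,0,0, -574.5,-595.4,-60,0,0,0,0, -574.5,-595.4,-60,0,0,0,0, -574.5,-595.4,-60,0,0,0,0, -574.5,-595.4,-60,0,0,0,0, -574.5,-595.4,-60,0,0,0,0]'
cat > d.py <<'E'
from h import *
from scipy.spatial.transform import Rotation as Ro
s=monitor.state();R=Ro.from_quat(s["tool_rot"])
d=np.array([.5358,-.2093,.4034])-s["eef_pos"]
D=Ro.from_matrix([[-.9115,.4112,0],[.4112,.9115,0],[0,0,-1]])
print(s["time"],"shift mm",1e3*R.inv().apply(d),"tilt",(R.inv()*D).as_rotvec().round(4),"F",s["contact_force"].round(2),"tip z",s["eef_pos"][2]-.1734,s["opening"],s["joint_velocities"].round(2))
E
python3 d.py
```

```text
time: 1.6
eef_pos: [0.407, 0.1482, 0.4651]
tool_rot: [0.21, 0.978, 0.0, 0.001]
contact_force: [-0.0, -0.0, -0.5]
opening: 0.001
gripper_force: 0.0
1.6 shift mm [-264.20904072 -273.01569663   61.77669858] tilt [0.0008 0.0012 0.0003] F [-0.03 -0.03 -0.53] tip z 0.2917010241803035 0.000584035170000247 [-1.16 -0.06  0.04  0.    0.01 -1.15]
```

```bash
python3 -m pendant '[-255,-263,0,0,0,0,0, -255,-263,0,0,0,0,0, -255,-263,0,0,0,0,0, -255,-263,0,0,0,0,0, -255,-263,0,0,0,0,0, -255,-263,0,0,0,0,0, -255,-263,0,0,0,0,0, -255,-263,0,0,0,0,0, -255,-263,0,0,0,0,0, -255,-263,0,0,0,0,0, -255,-263,0,0,0,0,0, -255,-263,0,0,0,0,0]' >/dev/null
python3 d.py
```

```text
2.6 shift mm [-10.25801131 -11.80597368  61.15915964] tilt [ 0.0004 -0.0006 -0.0001] F [0.37 1.01 0.98] tip z 0.29117006591735084 0.0016643119114294908 [ 0.02 -0.02  0.01 -0.   -0.   -0.  ]
```

Next, centre over the hub and lower to 20 mm above it, then check with the cameras.

```bash
python3 -m pendant '[-10.3,-11.8,20,0,0,0,0, -10.3,-11.8,45,0,0,0,0, -10.3,-11.8,70,0,0,0,0, -10.3,-11.8,81,0,0,0,0, -10.3,-11.8,81,0,0,0,0, -10.3,-11.8,81,0,0,0,0]' >/dev/null
python3 d.py
python3 - <<'E'
from h import *
ims=[]
for c,(x,y) in {"top":(341,205),"side":(307,150)}.items():
    im=vision.read_camera(c); ims.append(cv2.resize(im[y-40:y+40,x-40:x+40],(400,400),interpolation=cv2.INTER_CUBIC))
cv2.imwrite("pics/c.png",np.hstack(ims))
E
```

```text
3.1 shift mm [ -0.21935399  -0.70254754 -19.39682455] tilt [ 0.0001 -0.0003  0.0013] F [-0.35  0.38 -0.05] tip z 0.2106033165998621 0.0007782501591206147 [-0.01 -0.01 -0.04 -0.   -0.   -0.  ]
```

View pics/c.png

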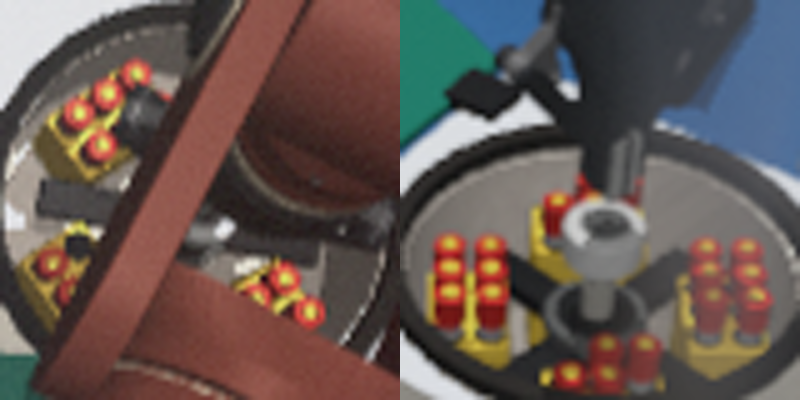

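The side crop shows the closed fingertips right above the knob (about (212,195) against the knob at (205,225)), with caps and bowl rim clear all round. Pressing now.

```bash
python3 -m pendant '[-0.2,-0.7,8,0,0,0,0, -0.2,-0.7,14,0,0,0,0, -0.2,-0.7,18,0,0,0,0, -0.2,-0.7,20,0,0,0,0, -0.2,-0.7,22,0,0,0,0, -0.2,-0.7,24,0,0,0,0, -0.2,-0.7,26,0,0,0,0, -0.2,-0.7,28,0,0,0,0, -0.2,-0.7,28,0,0,0,0, -0.2,-0.7,28,0,0,0,0]' ; python3 d.py
```

```text
time: 4.03
eef_pos: [0.5358, -0.2102, 0.3568]
tool_rot: [0.21, 0.978, -0.0, -0.0]
contact_force: [-3.9, 2.6, 7.2]
opening: 0.003
gripper_force: 3.4
4.0333 shift mm [  0.43214541   0.82917988 -46.58158823] tilt [-0.0001 -0.0002  0.0001] F [-3.88  2.57  7.18] tip z 0.183418410253343 0.0025309400749868806 [ 0.  0. -0. -0.  0. -0.]
```

The force of 7.2 N at 6.6 mm matches the spring. Go on to the stop.

```bash
python3 -m pendant '[0,0,2,0,0,0,0, 0,0,4,0,0,0,0, 0,0,6,0,0,0,0, 0,0,7,0,0,0,0, 0,0,8,0,0,0,0, 0,0,8.5,0,0,0,0, 0,0,8.5,0,0,0,0]' ; python3 d.py
```

```text
time: 4.62
eef_pos: [0.536, -0.2103, 0.3495]
tool_rot: [0.21, 0.978, -0.0, 0.0]
contact_force: [-5.4, 3.0, 10.9]
opening: -0.001
gripper_force: 5.6
4.6167 shift mm [  0.52758006   0.82427959 -53.86164781] tilt [-0.0002  0.0006  0.0001] F [-5.4   3.02 10.87] tip z 0.1761388603081704 -0.0008839903423993216 [ 0. -0. -0.  0.  0. -0.]
```

```bash
python3 -m pendant '[0,0,1,0,0,0,0, 0,0,2,0,0,0,0, 0,0,2,0,0,0,0]' ; python3 d.py
```

```text
time: 4.87
eef_pos: [0.536, -0.2103, 0.3493]
tool_rot: [0.21, 0.978, -0.0, 0.0]
contact_force: [-9.7, 4.6, 17.8]
opening: 0.001
gripper_force: 8.8
4.8667 shift mm [  0.59627642   0.78847439 -54.06092482] tilt [-0.0004  0.0006  0.0002] F [-9.68  4.56 17.76] tip z 0.1759397401016678 0.0008848694036944031 [-0. -0.  0. -0.  0.  0.]
```

The stop is reached: 2 mm more command moved the tip only 0.2 mm and the force rose to 18 N. Now hold for 2.75 s.

```bash
python3 -m pendant '[0,0,1,0,0,0,0, 0,0,1,0,0,0,0, 0,0,1,0,0,0,0, 0,0,1,0,0,0,0, 0,0,1,0,0,0,0, 0,0,1,0,0,0,0, 0,0,1,0,0,0,0, 0,0,1,0,0,0,0, 0,0,1,0,0,0,0, 0,0,1,0,0,0,0, 0,0,1,0,0,0,0, 0,0,1,0,0,0,0]'; python3 -m pendant '[0,0,0,0,0,0,0, 0,0,0,0,0,0,0, 0,0,0,0,0,0,0, 0,0,0,0,0,0,0, 0,0,0,0,0,0,0, 0,0,0,0,0,0,0, 0,0,0,0,0,0,0, 0,0,0,0,0,0,0, 0,0,0,0,0,0,0, 0,0,0,0,0,0,0, 0,0,0,0,0,0,0, 0,0,0,0,0,0,0]';  python3 -m pendant '[0,0,0,0,0,0,0, 0,0,0,0,0,0,0, 0,0,0,0,0,0,0, 0,0,0,0,0,0,0, 0,0,0,0,0,0,0, 0,0,0,0,0,0,0, 0,0,0,0,0,0,0, 0,0,0,0,0,0,0, 0,0,0,0,0,0,0]'; python3 d.py
```

```text
time: 5.87
eef_pos: [0.536, -0.2103, 0.3493]
tool_rot: [0.21, 0.978, -0.0, 0.0]
contact_force: [-10.5, 5.7, 20.5]
opening: 0.004
gripper_force: 10.5
time: 6.87
eef_pos: [0.536, -0.2103, 0.3493]
tool_rot: [0.21, 0.978, -0.0, 0.0]
contact_force: [-11.4, 5.4, 20.0]
opening: 0.001
gripper_force: 10.5
time: 7.62
eef_pos: [0.536, -0.2103, 0.3493]
tool_rot: [0.21, 0.978, -0.0, 0.0]
contact_force: [-11.6, 4.3, 20.7]
opening: 0.0
gripper_force: 10.5
7.6167 shift mm [  0.57257056   0.80173683 -54.08784184] tilt [-0.0005  0.0008  0.0002] F [-11.59   4.31  20.69] tip z 0.17591308907372671 3.260284111682041e-05 [-0.  0. -0. -0. -0.  0.]
```

Release straight up, then check.

```bash
python3 -m pendant '[0,0,-3,0,0,0,0, 0,0,-6,0,0,0,0, 0,0,-10,0,0,0,0, 0,0,-15,0,0,0,0, 0,0,-22,0,0,0,0, 0,0,-40,0,0,0,0, 0,0,-70,0,0,0,0, 0,0,-100,0,0,0,0, 0,0,-130,0,0,0,0, 0,0,-130,0,0,0,0, 0,0,-130,0,0,0,0, 0,0,-130,0,0,0,0]'; python3 d.py
python3 - <<'E'
from h import *
im=vision.read_camera("side");print([(d["p"],d["xy"]) for d in spotter.landmark_of("side","loaded_hub_top")[:2]])
cv2.imwrite("pics/d.png",np.hstack([cv2.resize(im[110:190,267:347],(400,400),interpolation=cv2.INTER_CUBIC),cv2.resize(im,(400,400))]))
E
```

```text
time: 8.62
eef_pos: [0.5358, -0.2103, 0.4735]
tool_rot: [0.21, 0.978, 0.0, -0.0]
contact_force: [-0.0, -0.9, 0.3]
opening: 0.0
gripper_force: 0.0
8.6167 shift mm [ 0.39949835  0.86368613 70.08405509] tilt [ 0.     -0.0004 -0.0001] F [-0.05 -0.86  0.29] tip z 0.30008387521389546 0.00021495854651312573 [-0.    0.02  0.03 -0.    0.   -0.  ]
[(0.73, [307.4, 154.2])]
```

View pics/d.png

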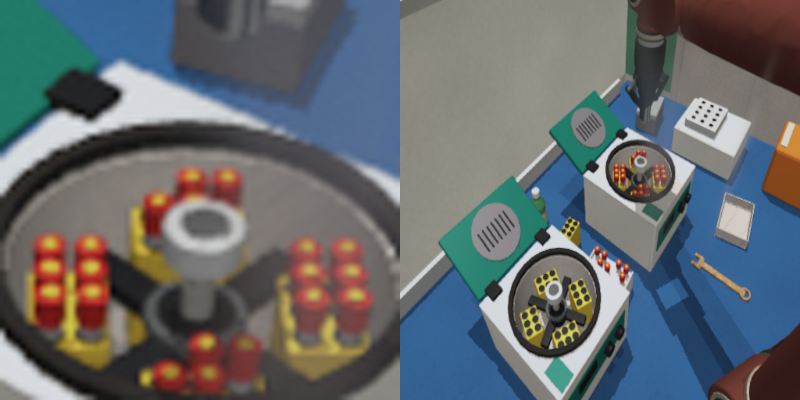

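The crop shows the knob back up, its top at pixel (307.4,154.2) as before. All tubes are in place, the arm is clear and the other hub is untouched.

```bash
python3 -c "from rig import r;print(r.job_done())"
```

```text
the job is handed in; nothing more can be done
None
```

I pressed the loaded rotor's hub down to its stop, held it there for about 2.75 s and let it spring back up, and I did not touch the other hub; the job is handed in, but no verdict came back.

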